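# Slide the board into its test nest and bolt it in

## Task

Push the small circuit board gently along the rails of its test nest until its four feet drop into the notches in the rails, without ever lifting it off the rails. Then push the nest's slide bolt fully in behind the board. Leave the loose things round the nest where they are.

Things in the scene. Friction and masses are not known exactly. Their poses are not given: they have to be found in the camera images.
- nest: Fixed test nest: grey base 80 x 220 mm, two aluminium rails along its y axis. Origin on the desk midway between the rails. +y: the way to push the board; +x: away from the robot at yaw 0. Rails x +-18 to +-30, y -110 to +100, tops at z 28 mm. Black side fences x +-30 to +-36, top z 37, guide the board with 2 mm play a side. Bolt housing on the -x fence: y -17 to +9, out to x -52, top z 43.
- nest_channel (a point): Point at nest x 0, y -60, z 28 mm, level with the rail tops, over the channel between the rails: 36 mm wide, floor at z 8 mm, open along its length, at both ends and under the board, so that fingertips reach in behind the board's rear edge. Axes as the nest.
- nest_seat (a point): Place of the seated board's origin: nest x 0, y +45, z 23.5 mm (notch floor). Axes as the nest. Each rail has two cross notches, 11 mm long along y, 4.5 mm deep, centred at nest y +11 and +79; the rails run on level past them, no end stop. The stop in the notches is sudden and stiff: approach it slowly and stop pushing at the first rise in force; over 40 N on the board counts as pushed too hard.
- board: Loose green circuit board, 56 (x) by 76 mm (y, along the rails), about 60 g; axes near the nest's. Origin: centre, at foot level. Feet 6 mm across and tall at x +-24, y +-34; board 6 to 8 mm up, parts to 19. Starts on the rail tops 35 to 58 mm short of the seat, front feet past the first notches. Slides at under 1 N; at the seat it drops 4.5 mm and the notch walls stop it (2.5 mm play).
- bolt (a joint): Slide of the steel bolt, m: 0 drawn back (starts 0 to 0.006), 0.028 fully in at its stop, along nest +x. About 1.2 N friction; stays where left. Bar 12 mm wide (nest y -10 to +2), z 29.5 to 38.5; nose at nest x -38 mm + value. It passes through a gap in the fence behind the seated board's rear edge; a board not yet seated blocks it.
- bolt_tab (a point): Centre line of the outer (-x) face of the bolt's upright thumb tab, the face to push: 22 mm wide along nest y, z 29.5 to 54.5 mm; the point is at z 44, nest y -4, x -82 mm + joint value, and moves with the bolt. Free space outside it and below it.
- loupe: Loose black loupe, 38 mm diameter, 36 mm tall, standing beyond the nest; bystander. Origin: centre of its underside.
- heatsink: Loose finned heatsink 40 x 40 x 20 mm lying beyond the nest; bystander. Origin: centre of its underside.
- usb_stick: Loose USB stick 18 x 52 x 8 mm lying on the robot's side of the nest, nearer its +y end; bystander. Origin: centre of its underside.
There are look-alikes about, which are no part of the job. There is more than one size of the board; the one meant has the size given above.

How it is judged:
By the outcome, as a careful person would: the job done as asked, in the order asked, and still so for the second after the job is handed in, with the robot touching nothing.
It also fails if it takes over 48 s, if anything falls off the work surface, if the arm or the gripper's body presses on something with over 40 N, if the wrist force passes 120 N, or if a joint passes its speed limit or range.

## Robot

A 7-joint arm with a two-finger parallel gripper is mounted at the origin on a cart in front of the work surface, level with it; the furniture and walls round the work are solid. World frame = base frame: x ahead of the robot, y to its left, z up, the work surface at z = 0. Lengths are in m, angles in rad, forces in N, time in s.
With the tool pointing down it reaches from about 0.425 to 0.925 m from the base axis. Payload 6.8 kg.
Tool frame: the origin (TCP) lies on the centre line of the jaws, within the pads' length; the fingertips stand 8 mm ahead of it and the grasp point (between the pads) lies 11 mm behind it (bot.tips_ahead is the distance from the TCP to the fingertips, in m); z points along the fingers, y is the line along which they close (so a half turn about z gives the same grasp; the last joint's range is limited). The gripper opens to 85 mm and grips with 20 to 120 N. Pads are 22 mm wide; open, the fingers measure 114 mm over their backs; the gripper's body (76 mm by 85 mm) begins 54 mm behind the grasp point. The pads swing forward as they close: fully open they stand 13 mm farther back than shut.
Start: joints at [-1.358, 0.477, 0.022, 1.555, -0.011, 1.109, -0.083], TCP at [0.213, 0.641, 0.239] pointing down, gripper open.
Joint ranges: [-2.96, 2.96], [-0.34, 2.1], [-1.41, 1.46], [0.24, 2.44], [-1.37, 4.51], [0.17, 1.92], [-2.96, 2.96]. Speed limits (rad/s): [2.39, 2.39, 3.14, 3.14, 3.14, 3.14, 3.14].

## Interface

Orientations are given as a unit quaternion [w, x, y, z].
In Python, from station import bot gives the robot as it stands.
- The arm moves only by the tool send_rows, never from a script. Its argument "deltas" is text: rows parted by semicolons, each of 4 numbers parted by spaces: the shift along the tool's x, y, z in m, then the turn about the tool's z in degrees. In form: x y z spin; .... A call has 1 to 5 rows; each row is the pose to reach, as a shift and turn from the pose commanded when the call began, along the tool's axes at that moment; what a row does not reach only later rows make up. A row lasts 1/10 s, in which the tool goes at most 50 mm and 8.59 degrees, less where a joint would pass 70% of its speed; a pose out of reach is approached as far as the arm can. A call with a gripper value outside its range is refused whole. "claw" is the opening, from 0 (shut) to 1 (fully open), set as the call begins (left out, the last holds). The fingers move at their own pace and stop on an object; "force" is the grip in N (left out, the last holds). Time passes only in rows, so rows that repeat a pose let the fingers close. It gives the time, the measured TCP pose, the force, the opening and the grip force at its end, in the units of the state.
- bot.get_obs(): the state, without advancing time (a new reading comes with each control period).
- bot.read_camera(name): name is "side" or "top" or "wrist"; returns a dict with "img" (480x640x3 uint8, red, green, blue), "depth" (480x640 float32, m along the optical axis (not along the pixel's ray), 0 where there is no reading), "fx", "fy", "cx", "cy" (pixels), "camera_from_world" (4x4, takes a point from world to camera coordinates). Camera axes: x right, y up, looking along -z (the intrinsics and any distortion apply to the point x, -y, -z); pixel columns grow to the right and rows downward; lengths in m; the calibration is good to about 2 mm. The wrist camera is an equidistant fisheye: a pixel r from the principal point sees the ray r / f radians off the axis. A picture is of the moment at which its call begins.
- bot.hand_in(): hands the job in; it is judged then, once.
Trained networks look in a picture, given as the dict that the camera call returned (one of the last four; its "shot" number tells which), for a name from the list of things; names that differ only in an ending like _2 or _b are one class to them, and where a whole thing is asked for, a point or a joint stands for the part that bears it (a point fixed in the world has none). Each returns a list of dicts, best first, with "confidence" (0 to 1); they miss things now and then, are a little off and sometimes report something else, mostly with a low value. They report only what shows in the picture. A call takes as long as a camera call. They do not tell look-alikes from the thing itself.
- bot.masks_of(picture, query): "mask" (480x640 bool, what is visible of it).
- bot.landmark_of(picture, query): "xyz" ([x, y, z] in m, in world coordinates, good to about 4 mm: a listed point, or the origin of a listed thing).
The state is a dict: "t": time; "q": joint angles; "joint_vel": joint speeds; "joint_torque": joint torques, N m; "eef_pos": TCP position; "tool_rot": TCP orientation; "contact_force": force on the tool from outside, world axes, zero at the start; "torque": the same for the moment, N m; "gripper_width": opening from 0.0 (shut) to 1.0 (fully open); "grasp_force": force on a finger pad.
Only numpy, scipy, OpenCV 4.12 (cv2) and the standard library are available. Lean on these libraries where they do the work, as an engineer would, in place of code of your own. Each camera call takes 0.05 s, during which the arm holds its last target. There are 200 camera calls.

## Working session

There is one attempt and no reset: what is moved stays moved. The work goes in short steps, Python scripts to look and compute and a tool call to move; the robot and the scene stay as the last step left them, time stands still between calls to the robot, and variables do not carry over. Pictures are saved under pics/ and viewed, at most 10 in all, crops included, and the job is handed in when it is done.

Besides the shell and the picture viewer there is one more tool, called after ">>>" by a JSON object that holds its "api" and its "payload". send_rows: Moves the arm, as the interface text tells. Its arguments: {"type":"object","properties":{"deltas":{"type":"string"},"claw":{"type":"number"},"force":{"type":"number"}},"required":["deltas"]}

```bash
mkdir -p pics
cat > h.py <<'E'
import numpy as np, cv2
from station import bot
def save(p,n,crop=None,s=1):
    im=p["img"][:,:,::-1]
    if crop: a,b,c,d=crop; im=im[b:d,a:c]
    cv2.imwrite("pics/"+n+".png",cv2.resize(im,None,fx=s,fy=s,interpolation=cv2.INTER_CUBIC))
def lm(p,qs):
    for q in qs:
        for r in bot.landmark_of(p,q)[:3]: print(q,np.round(r["xyz"],4),round(r["confidence"],2))
def proj(p,P):
    P=np.atleast_2d(P);c=(p["camera_from_world"]@np.c_[P,np.ones(len(P))].T)[:3].T
    return np.c_[p["cx"]+p["fx"]*c[:,0]/-c[:,2],p["cy"]-p["fy"]*c[:,1]/-c[:,2]]
def cloud(p):
    v,u=np.mgrid[0:480,0:640];d=p["depth"]
    c=np.stack([(u-p["cx"])/p["fx"]*d,-(v-p["cy"])/p["fy"]*d,-d,np.ones_like(d)],-1)
    return (c@np.linalg.inv(p["camera_from_world"]).T)[...,:3]
E
python3 - <<'E'
from h import *
o=bot.get_obs();print(o["t"],o["eef_pos"],o["tool_rot"],o["contact_force"],bot.tips_ahead)
for n in("top","side"):
    p=bot.read_camera(n);save(p,n+"0");print(n)
    lm(p,["nest","nest_channel","nest_seat","board","bolt","bolt_tab","usb_stick","loupe","heatsink"])
E
```

```text
0.0 [0.21267803 0.64001094 0.2383142 ] [-7.85457492e-05  1.59713325e-01  9.87163019e-01 -9.06728150e-04] [-0.21392527 -0.03467325 -0.5955489 ] 0.008
top
nest [ 0.556  -0.0155 -0.0028] 0.69
nest_channel [ 0.5456 -0.0741  0.0302] 0.92
board [ 0.5852 -0.2589 -0.0011] 0.98
board [ 0.5549 -0.0137  0.031 ] 0.74
board [ 0.4977  0.0911 -0.0036] 0.56Traceback (most recent call last):
  File "<stdin>", line 5, in <module>
  File "h.py", line 9, in lm
    for r in bot.landmark_of(p,q)[:3]: print(q,np.round(r["xyz"],4),round(r["confidence"],2))
             ~~~~~~~~~~~~~~~^^^^^
ValueError: it knows: board, bolt_tab, heatsink, loupe, nest, nest_channel, nest_seat, usb_stick
```

Run:
```python
from h import *
for n in("top","side"):
    p=bot.read_camera(n);save(p,n+"0");print(n)
    lm(p,["nest","nest_channel","nest_seat","board","bolt_tab","usb_stick","loupe","heatsink"])
    for r in bot.masks_of(p,"board")[:3]:
        v,u=np.nonzero(r["mask"]);print("m",r["confidence"],u.mean(),v.mean(),len(u))
```

```text
top
nest [ 0.5604 -0.0107 -0.0024] 0.58
nest_channel [ 0.5452 -0.0712  0.0322] 0.68
nest_seat [0.563  0.0391 0.0227] 0.74
nest_seat [ 0.5464 -0.0703  0.0319] 0.53
board [ 0.5573 -0.0144  0.0302] 0.68
board [ 0.5845 -0.2563 -0.0041] 0.56
board [ 0.5566 -0.0145 -0.0008] 0.48
bolt_tab [0.4787 0.0018 0.0408] 0.6
usb_stick [ 0.5017  0.091  -0.0044] 0.65
loupe [ 0.6135 -0.1241 -0.0013] 0.6
heatsink [ 0.6226 -0.0593 -0.0026] 0.82
m 0.69 268.3623310810811 246.57263513513513 1184
m 0.69 396.0675381263617 234.2165577342048 2295
side
nest [ 0.5591 -0.0092  0.0013] 0.92
nest_channel [ 0.5429 -0.0742  0.0305] 0.68
nest_seat [0.5657 0.0298 0.0268] 0.85
board [ 0.5836 -0.2568  0.0031] 0.92
board [ 0.555  -0.0143  0.0285] 0.82
bolt_tab [0.474  0.0016 0.0439] 0.6
usb_stick [0.4979 0.0876 0.0016] 0.63
loupe [ 0.6155 -0.1236  0.0027] 0.95
loupe [0.4999 0.0856 0.0027] 0.4
heatsink [ 0.6298 -0.0535 -0.0014] 0.63
m 0.74 364.8650839606254 203.69079328314996 1727
```

View pics/top0.png

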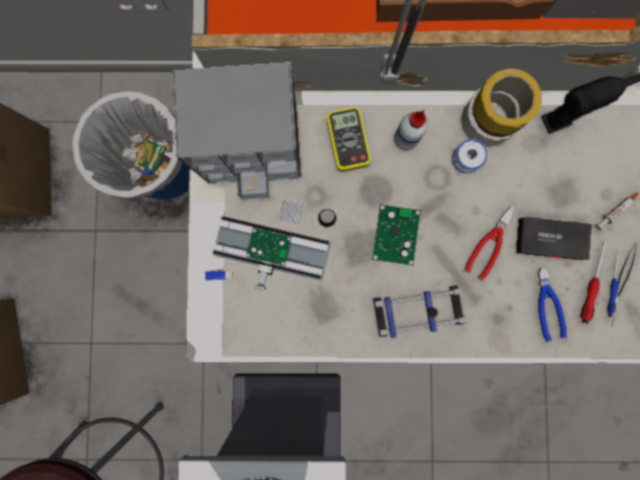

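View pics/side0.png

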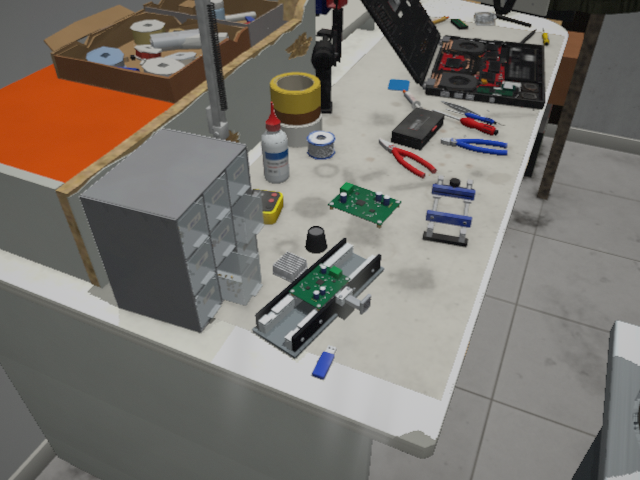

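```bash
cat >> h.py <<'E'
def nestframe(X,c,yaw):
    d=X[...,:2]-np.array(c);s,k=np.sin(yaw),np.cos(yaw)
    return np.stack([d[...,0]*k+d[...,1]*s,-d[...,0]*s+d[...,1]*k,X[...,2]],-1)
E
python3 - <<'E'
from h import *
for n,s,cr in(("top",5,(205,205,340,290)),("side",4,(235,225,395,365))):
    p=bot.read_camera(n);save(p,n+"1",cr,s);X=cloud(p)
    m=(np.hypot(X[...,0]-.558,X[...,1]+.011)<.135)&(p["depth"]>0)
    im=p["img"].astype(int)
    c=np.array([.558,-.011]);yaw=-.2
    for it in range(4):
        N=nestframe(X,c,yaw)
        f=m&(im.max(-1)<70)&(abs(N[...,2]-.037)<.005)&(abs(abs(N[...,0])-.033)<.008)
        a,b=f&(N[...,0]<0),f&(N[...,0]>0)
        pa=np.polyfit(N[a][:,1],N[a][:,0],1);pb=np.polyfit(N[b][:,1],N[b][:,0],1)
        yaw-=(pa[0]+pb[0])/2; xo=(pa[1]+pb[1])/2
        c=c+xo*np.array([np.cos(yaw),np.sin(yaw)])
    N=nestframe(X,c,yaw)
    print(n,c,np.degrees(yaw),np.degrees([pa[0],pb[0]]),pa[1],pb[1],a.sum(),b.sum())
    for g in(a,b):print("fence y",np.percentile(N[g][:,1],[0,2,98,100]),"z",np.median(N[g][:,2]))
    br=m&(im.min(-1)>110)&(abs(N[...,2]-.028)<.005)&(abs(abs(N[...,0])-.024)<.005)
    print("rail y",np.percentile(N[br][:,1],[0,2,98,100]),br.sum())
    g=m&(im[...,1]>im[...,0]+25)&(im[...,1]>im[...,2]+15)&(abs(N[...,0])<.04)&(N[...,2]>.025)
    print("board",np.percentile(N[g][:,0],[2,98]),np.percentile(N[g][:,1],[0,2,98,100]),np.median(N[g][:,2]))
    t=m&(N[...,2]>.045)&(N[...,0]<-.06)
    print("tab",t.sum(),np.percentile(N[t],[3,97],axis=0) if t.any() else 0)
E
```

```text
top [ 0.55721189 -0.01081654] -13.10477199398817 [-0.01225918  0.01225918] -0.033087885444276134 0.03308788544423088 228 279
fence y [-0.10899053 -0.1051137   0.09152962  0.09541901] z 0.03826649822070727
fence y [-0.10903101 -0.10468601  0.08877751  0.09391034] z 0.038220824100921535
rail y [-0.11163741 -0.10925775  0.0957015   0.09864747] 720
board [-0.0257788  0.0265187] [-0.03984352 -0.03833241  0.03261123  0.03465653] 0.03714052837323423
tab 44 [[-0.08060201 -0.01582238  0.0497141 ]
 [-0.07407908  0.00311176  0.0583579 ]]
side [ 0.55550183 -0.01041831] -13.112368068123951 [ 0.06454264 -0.06454264] -0.03295398420835514 0.032953984212826755 544 557
fence y [-0.10839873 -0.10370059  0.09791454  0.09923601] z 0.03730124804624252
fence y [-0.10803886 -0.1011091   0.09678409  0.09996716] z 0.03742081371168593
rail y [-0.11140398 -0.10757733  0.09795612  0.09964558] 680
board [-0.0253201   0.02989699] [-0.04030678 -0.03522428  0.03519219  0.03777288] 0.03696158385456216
tab 100 [[-0.07966178 -0.01505396  0.04543731]
 [-0.07394139  0.00646896  0.05673737]]
```

View pics/side1.png

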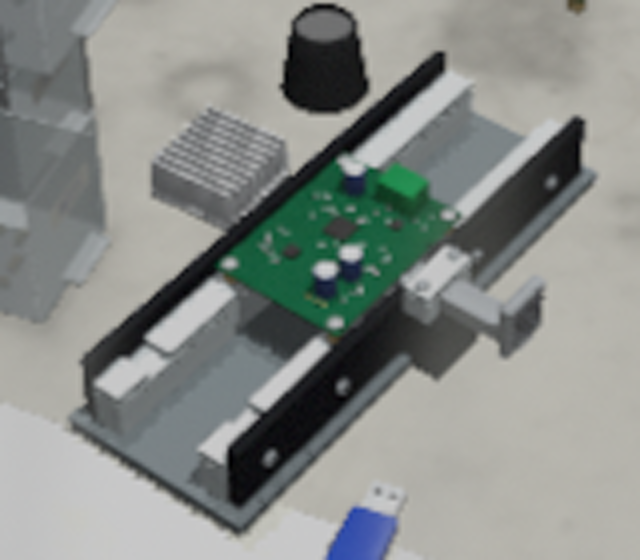

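>>> {"api": "send_rows", "payload": {"deltas": "-0.02 -0.022 0 0; -0.05 -0.054 0 0; -0.08 -0.086 0 0; -0.11 -0.118 0 0; -0.14 -0.15 0 0", "claw": 0, "force": 40}}

```text
t: 1.85
eef_pos: [0.299, 0.4525, 0.2394]
tool_rot: [0.0, 0.16, 0.987, 0.0]
contact_force: [0.5, 0.2, 0.2]
gripper_width: 0.141
grasp_force: 0.0
```

>>> {"api": "send_rows", "payload": {"deltas": "-0.03 -0.032 0 0; -0.06 -0.064 0 0; -0.09 -0.096 0 0; -0.12 -0.13 0 0; -0.15 -0.16 0 0"}}

```text
t: 2.35
eef_pos: [0.3908, 0.2529, 0.2396]
tool_rot: [0.0, 0.16, 0.987, 0.0]
contact_force: [0.5, -0.2, 0.1]
gripper_width: 0.0
grasp_force: 0.0
```

>>> {"api": "send_rows", "payload": {"deltas": "-0.03 -0.032 0 0; -0.06 -0.064 0 0; -0.09 -0.096 0 0; -0.12 -0.13 0 0; -0.15 -0.16 0 0"}}

```text
t: 2.85
eef_pos: [0.4827, 0.0538, 0.2397]
tool_rot: [0.0, 0.16, 0.987, 0.0]
contact_force: [0.3, 0.5, -0.0]
gripper_width: -0.004
grasp_force: 0.0
```

>>> {"api": "send_rows", "payload": {"deltas": "-0.03 -0.035 0.02 -2; -0.06 -0.07 0.05 -4; -0.085 -0.1 0.08 -5.3; -0.098 -0.114 0.1 -5.3; -0.098 -0.114 0.1 -5.3"}}

```text
t: 3.35
eef_pos: [0.5379, -0.0871, 0.1366]
tool_rot: [-0.002, 0.117, 0.993, -0.001]
contact_force: [-0.5, 0.4, -0.7]
gripper_width: -0.001
grasp_force: 0.0
```

Run:
```python
from h import *
o=bot.get_obs();T=o["eef_pos"];print(o["t"],T,o["tool_rot"])
a=2*np.arctan2(o["tool_rot"][2],o["tool_rot"][1]);print("toolx ang",np.degrees(a))
print("tcp in nest",nestframe(np.array(T),[.5565,-.0106],np.radians(-13.1)))
p=bot.read_camera("wrist");save(p,"w1")
lm(p,["nest","nest_channel","nest_seat","board","bolt_tab"])
p=bot.read_camera("side");save(p,"s2",(215,165,415,315),4)
```

```text
3.35 [ 0.5379175  -0.08705984  0.13662879] [-0.00206748  0.11660578  0.99317524 -0.00133047]
toolx ang 166.60745403281535
tcp in nest [-0.00076919 -0.07868179  0.13662879]
nest_channel [ 0.5398 -0.0691  0.0304] 0.81
nest_seat [0.5653 0.0327 0.0256] 0.63
board [ 0.5802 -0.2599 -0.0012] 0.92
board [ 0.5584 -0.0107  0.0285] 0.58
bolt_tab [0.475  0.0043 0.045 ] 0.77
```

View pics/w1.png

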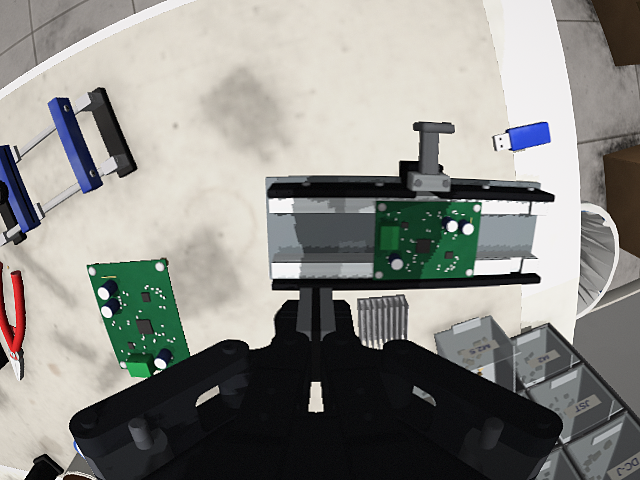

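>>> {"api": "send_rows", "payload": {"deltas": "0 0 0.02 0; 0 0 0.045 0; 0 0 0.07 0; 0 0 0.085 0; 0 0 0.085 0"}}

```text
t: 4.2
eef_pos: [0.5381, -0.0825, 0.0531]
tool_rot: [-0.001, 0.113, 0.994, -0.0]
contact_force: [-0.5, -0.0, -0.2]
gripper_width: -0.001
grasp_force: 0.0
```

```bash
cat >> h.py <<'E'
def st():
    o=bot.get_obs();T=np.array(o["eef_pos"]);n=nestframe(T,[.5565,-.0106],np.radians(-13.1))
    print(round(o["t"],2),"nest mm",np.round(n*1e3,1),"F",np.round(o["contact_force"],1),"ang",np.degrees(2*np.arctan2(o["tool_rot"][2],o["tool_rot"][1])).round(2))
E
python3 - <<'E'
from h import *
st()
p=bot.read_camera("side");save(p,"s3",(235,195,395,345),4)
E
```

```text
4.2 nest mm [ -1.6 -74.2  53.1] F [-0.5 -0.  -0.2] ang 166.98
```

View pics/s3.png

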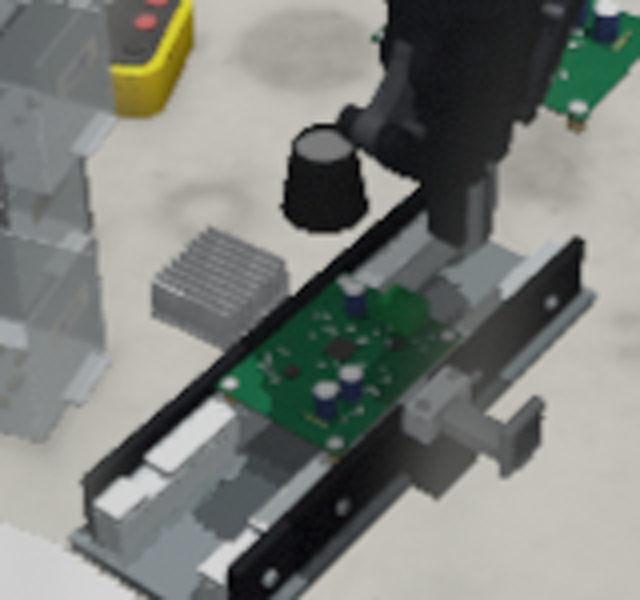

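>>> {"api": "send_rows", "payload": {"deltas": "-0.001 0 0.008 0; -0.001 0 0.016 0; -0.001 0 0.022 0; -0.001 0 0.026 0; -0.001 0 0.026 0"}}

```text
t: 4.75
eef_pos: [0.5398, -0.0835, 0.0277]
tool_rot: [-0.001, 0.114, 0.993, -0.0]
contact_force: [-0.6, 0.0, 0.2]
gripper_width: -0.0
grasp_force: 0.0
```

```bash
python3 -c "
from h import *
st()"
```

```text
4.75 nest mm [  0.3 -74.8  27.7] F [-0.6  0.   0.2] ang 166.91
```

>>> {"api": "send_rows", "payload": {"deltas": "0 0.004 0 0; 0 0.008 0 0; 0 0.012 0 0; 0 0.015 0 0; 0 0.017 0 0"}}

```text
t: 5.25
eef_pos: [0.5443, -0.0663, 0.0284]
tool_rot: [0.0, 0.114, 0.994, 0.0]
contact_force: [0.1, -0.5, 1.0]
gripper_width: -0.003
grasp_force: 0.0
```

>>> {"api": "send_rows", "payload": {"deltas": "0 0.002 0 0; 0 0.004 0 0; 0 0.006 0 0; 0 0.008 0 0; 0 0.01 0 0"}}

```text
t: 5.75
eef_pos: [0.5463, -0.0572, 0.0283]
tool_rot: [-0.0, 0.114, 0.993, -0.0]
contact_force: [-0.3, -0.1, 0.3]
gripper_width: -0.002
grasp_force: 0.2
```

>>> {"api": "send_rows", "payload": {"deltas": "0 0.002 0 0; 0 0.004 0 0; 0 0.006 0 0; 0 0.008 0 0; 0 0.01 0 0"}}

```text
t: 6.25
eef_pos: [0.5486, -0.0473, 0.0283]
tool_rot: [0.0, 0.114, 0.993, 0.0]
contact_force: [0.3, -0.3, 0.3]
gripper_width: 0.004
grasp_force: 0.2
```

```bash
cat >> h.py <<'E'
def board(cam="side"):
    p=bot.read_camera(cam);X=cloud(p);N=nestframe(X,[.5557,-.0105],np.radians(-13.1));im=p["img"].astype(int)
    g=(im[...,1]>im[...,0]+25)&(im[...,1]>im[...,2]+15)&(abs(N[...,0])<.04)&(abs(N[...,1])<.12)&(N[...,2]>.022)&(p["depth"]>0)
    print(cam,"board y",np.round(np.percentile(N[g][:,1],[2,98])*1e3,1),"z",(np.median(N[g][:,2])*1e3).round(1),g.sum(),"x",np.round(np.percentile(N[g][:,0],[2,98])*1e3,1))
    return p
E
python3 -c "
from h import *
st();board()"
```

```text
6.25 nest mm [  0.6 -37.5  28.3] F [ 0.3 -0.3  0.3] ang 166.92
side board y [-22.8  51.1] z 37.1 900 x [-25.2  29.4]
```

>>> {"api": "send_rows", "payload": {"deltas": "0 0.002 0 0; 0 0.004 0 0; 0 0.006 0 0; 0 0.008 0 0; 0 0.01 0 0"}}

```text
t: 6.8
eef_pos: [0.5509, -0.0375, 0.0283]
tool_rot: [-0.0, 0.114, 0.993, 0.0]
contact_force: [-0.3, -0.1, 0.2]
gripper_width: 0.0
grasp_force: 0.1
```

>>> {"api": "send_rows", "payload": {"deltas": "0 0.002 0 0; 0 0.004 0 0; 0 0.006 0 0; 0 0.008 0 0; 0 0.01 0 0"}}

```text
t: 7.3
eef_pos: [0.5532, -0.0278, 0.0283]
tool_rot: [0.0, 0.114, 0.993, 0.0]
contact_force: [-0.6, -0.4, -0.1]
gripper_width: 0.001
grasp_force: 0.1
```

```bash
python3 -c "
from h import *
st();board();board('top')"
```

```text
7.3 nest mm [  0.6 -17.5  28.3] F [-0.6 -0.4 -0.1] ang 166.92
side board y [-1.7 71.2] z 37.1 955 x [-25.4  29.4]Traceback (most recent call last):
  File "<string>", line 3, in <module>
    st();board();board('top')
                 ~~~~~^^^^^^^
  File "h.py", line 26, in board
    print(cam,"board y",np.round(np.percentile(N[g][:,1],[2,98])*1e3,1),"z",(np.median(N[g][:,2])*1e3).round(1),g.sum(),"x",np.round(np.percentile(N[g][:,0],[2,98])*1e3,1))
                                 ~~~~~~~~~~~~~^^^^^^^^^^^^^^^^^^
    return _quantile_unchecked(
        a, q, axis, out, overwrite_input, method, keepdims, weights)
    return _ureduce(a,
                    func=_quantile_ureduce_func,
    ...<5 lines>...
                    overwrite_input=overwrite_input,
                    method=method)
    r = func(a, **kwargs)
    result = _quantile(arr,
                       quantiles=q,
    ...<2 lines>...
                       out=out,
                       weights=wgt)
    slices_having_nans = np.isnan(arr[-1, ...])
                                  ~~~^^^^^^^^^
IndexError: index -1 is out of bounds for axis 0 with size 0
```

>>> {"api": "send_rows", "payload": {"deltas": "0 0.001 0 0; 0 0.002 0 0; 0 0.003 0 0; 0 0.004 0 0; 0 0.005 0 0"}}

```text
t: 7.9
eef_pos: [0.5543, -0.0231, 0.0283]
tool_rot: [0.0, 0.114, 0.993, 0.0]
contact_force: [-0.1, -0.5, -0.3]
gripper_width: -0.001
grasp_force: 0.1
```

```bash
python3 -c "
from h import *
st();board()"
```

```text
7.9 nest mm [  0.6 -12.6  28.3] F [-0.1 -0.5 -0.3] ang 166.91
side board y [ 2.8 76.3] z 37.1 971 x [-25.2  29.6]
```

>>> {"api": "send_rows", "payload": {"deltas": "0 0.001 0 0; 0 0.0015 0 0; 0 0.002 0 0; 0 0.0025 0 0; 0 0.003 0 0"}}

```text
t: 8.45
eef_pos: [0.555, -0.0201, 0.0283]
tool_rot: [0.0, 0.114, 0.993, 0.0]
contact_force: [0.6, 0.2, 0.3]
gripper_width: 0.002
grasp_force: 0.1
```

```bash
python3 -c "
from h import *
st();board()"
```

```text
8.45 nest mm [ 0.7 -9.6 28.3] F [0.6 0.2 0.3] ang 166.92
side board y [-16.9  79. ] z 32.6 964 x [-26.1  29.2]
```

>>> {"api": "send_rows", "payload": {"deltas": "0 -0.005 0 0; 0 -0.012 0 0; 0 -0.018 0 0; 0 -0.018 -0.02 0; 0 -0.018 -0.045 0"}}

```text
t: 9.0
eef_pos: [0.5495, -0.0389, 0.0729]
tool_rot: [-0.001, 0.115, 0.993, -0.0]
contact_force: [0.4, 0.2, -0.1]
gripper_width: 0.003
grasp_force: 0.0
```

>>> {"api": "send_rows", "payload": {"deltas": "0 0 -0.03 0; 0 0.002 -0.045 0; 0.03 0.012 -0.045 0; 0.07 0.024 -0.045 0; 0.106 0.024 -0.045 0"}}

```text
t: 9.5
eef_pos: [0.4518, 0.0106, 0.1183]
tool_rot: [0.0, 0.113, 0.994, 0.0]
contact_force: [-0.2, 0.7, 0.4]
gripper_width: -0.002
grasp_force: 0.0
```

Run:
```python
from h import *
st();p=board();save(p,"s4",(235,195,395,345),4)
X=cloud(p);N=nestframe(X,[.5557,-.0105],np.radians(-13.1));im=p["img"].astype(int)
g=(im[...,1]>im[...,0]+25)&(im[...,1]>im[...,2]+15)&(abs(N[...,0])<.026)&(abs(N[...,1]-.045)<.04)&(abs(N[...,2]-.0325)<.006)
A=N[g];s=np.linalg.lstsq(np.c_[A[:,:2],np.ones(len(A))],A[:,2],rcond=None)[0];print("tilt",s,g.sum())
t=(N[...,2]>.045)&(N[...,2]<.06)&(N[...,0]<-.06)&(N[...,0]>-.09)&(abs(N[...,1])<.03)
print("tab",t.sum(),np.percentile(N[t],[3,97],axis=0) if t.any() else 0)
```

```text
9.5 nest mm [-106.8   -3.1  118.3] F [-0.2  0.7  0.4] ang 166.97
side board y [ 7.7 79.2] z 32.5 1150 x [-24.3  28.9]
tilt [-0.00298488 -0.00351384  0.03263488] 970
tab 102 [[-0.08028615 -0.01432725  0.04568217]
 [-0.07426886  0.00659112  0.05708697]]
```

View pics/s4.png

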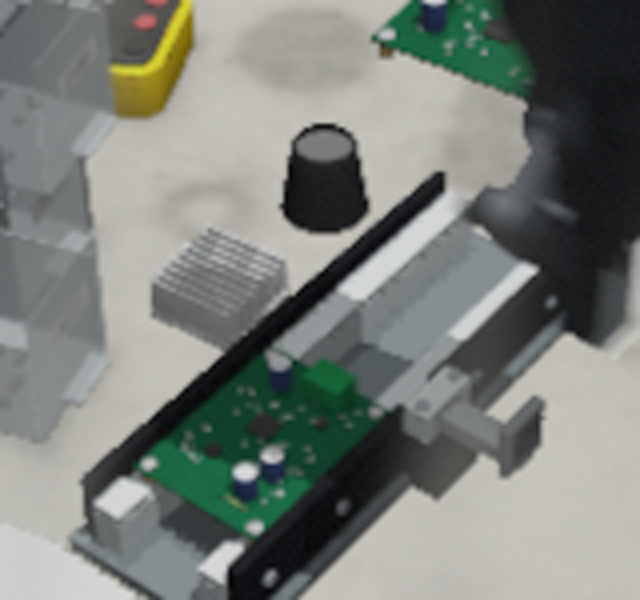

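>>> {"api": "send_rows", "payload": {"deltas": "0 0 0.02 0; 0 0 0.045 0; 0 0 0.065 0; 0 0 0.074 0; 0 0 0.074 0"}}

```text
t: 10.05
eef_pos: [0.4523, 0.0089, 0.0435]
tool_rot: [-0.001, 0.114, 0.993, -0.0]
contact_force: [-0.6, -0.2, 0.4]
gripper_width: -0.002
grasp_force: 0.0
```

>>> {"api": "send_rows", "payload": {"deltas": "-0.003 0 0 0; -0.006 0 0 0; -0.009 0 0 0; -0.012 0 0 0; -0.014 0 0 0"}}

```text
t: 10.55
eef_pos: [0.4673, 0.0065, 0.0446]
tool_rot: [0.0, 0.114, 0.993, 0.0]
contact_force: [-0.4, 0.9, -0.0]
gripper_width: -0.001
grasp_force: 0.7
```

>>> {"api": "send_rows", "payload": {"deltas": "-0.002 0 0 0; -0.004 0 0 0; -0.006 0 0 0; -0.008 0 0 0; -0.01 0 0 0"}}

```text
t: 11.05
eef_pos: [0.4764, 0.0042, 0.0442]
tool_rot: [-0.0, 0.114, 0.993, -0.0]
contact_force: [-1.4, 1.4, 1.5]
gripper_width: -0.0
grasp_force: 0.6
```

```bash
cat >> h.py <<'E'
def tab():
    p=board();X=cloud(p);N=nestframe(X,[.5557,-.0105],np.radians(-13.1))
    t=(N[...,2]>.046)&(N[...,2]<.06)&(N[...,0]<-.04)&(N[...,0]>-.09)&(abs(N[...,1]+.004)<.013)
    print("tab",t.sum(),np.round(np.percentile(N[t],[3,97],axis=0)*1e3,1) if t.any() else 0)
    return p
E
python3 -c "
from h import *
st();tab()"
```

```text
11.05 nest mm [-81.4  -3.7  44.2] F [-1.4  1.4  1.5] ang 166.92
side board y [ 7.4 79.4] z 32.5 1173 x [-24.3  29.3]
tab 63 [[-89.1   2.5  46.2]
 [-64.5   8.7  59.1]]
```

>>> {"api": "send_rows", "payload": {"deltas": "-0.002 0 0 0; -0.004 0 0 0; -0.006 0 0 0; -0.008 0 0 0; -0.01 0 0 0"}}

```text
t: 11.6
eef_pos: [0.4863, 0.0019, 0.0442]
tool_rot: [-0.0, 0.114, 0.993, -0.0]
contact_force: [-0.7, 0.4, -0.9]
gripper_width: -0.003
grasp_force: 0.6
```

>>> {"api": "send_rows", "payload": {"deltas": "-0.001 0 0 0; -0.002 0 0 0; -0.003 0 0 0; -0.0035 0 0 0; -0.004 0 0 0"}}

```text
t: 12.1
eef_pos: [0.49, 0.001, 0.0443]
tool_rot: [-0.0, 0.114, 0.993, -0.0]
contact_force: [-1.4, 0.4, -0.8]
gripper_width: 0.002
grasp_force: 0.6
```

```bash
python3 -c "
from h import *
st();tab()"
```

```text
12.1 nest mm [-67.4  -3.8  44.3] F [-1.4  0.4 -0.8] ang 166.91
side board y [ 7.6 79.2] z 32.5 1161 x [-24.6  29.4]
tab 113 [[-78.   -9.5  46.6]
 [-51.    8.9  59.8]]
```

>>> {"api": "send_rows", "payload": {"deltas": "-0.0005 0 0 0; -0.001 0 0 0; -0.0015 0 0 0; -0.002 0 0 0"}}

```text
t: 12.55
eef_pos: [0.492, 0.0006, 0.0443]
tool_rot: [-0.0, 0.114, 0.993, 0.0]
contact_force: [-0.4, -0.5, -0.6]
gripper_width: -0.001
grasp_force: 0.6
```

>>> {"api": "send_rows", "payload": {"deltas": "-0.0004 0 0 0; -0.0008 0 0 0; -0.0008 0 0 0"}}

```text
t: 12.85
eef_pos: [0.4928, 0.0004, 0.0443]
tool_rot: [0.0, 0.114, 0.993, 0.0]
contact_force: [-0.2, 0.6, -0.4]
gripper_width: 0.004
grasp_force: 0.6
```

Still no stop; continue in small steps until the force rises.

>>> {"api": "send_rows", "payload": {"deltas": "-0.0004 0 0 0; -0.0008 0 0 0; -0.0008 0 0 0"}}

```text
t: 13.15
eef_pos: [0.4928, 0.0004, 0.0442]
tool_rot: [-0.001, 0.114, 0.994, 0.0]
contact_force: [-4.5, 0.8, 3.5]
gripper_width: -0.001
grasp_force: 2.4
```

>>> {"api": "send_rows", "payload": {"deltas": "-0.0004 0 0 0; -0.0008 0 0 0; -0.0008 0 0 0"}}

```text
t: 13.45
eef_pos: [0.4928, 0.0003, 0.0441]
tool_rot: [-0.002, 0.114, 0.994, 0.0]
contact_force: [-6.7, 1.1, 4.8]
gripper_width: 0.004
grasp_force: 3.4
```

>>> {"api": "send_rows", "payload": {"deltas": "0.003 0 0 0; 0.012 0 0 0; 0.03 0 0 0; 0.04 0 -0.03 0; 0.04 0 -0.07 0"}}

```text
t: 13.95
eef_pos: [0.4524, 0.0091, 0.1136]
tool_rot: [-0.002, 0.114, 0.994, -0.001]
contact_force: [0.5, 0.9, 0.0]
gripper_width: -0.001
grasp_force: 0.0
```

Run:
```python
from h import *
st();p=tab();save(p,"s5",(235,195,395,345),4)
```

```text
13.95 nest mm [-105.8   -4.4  113.6] F [0.5 0.9 0. ] ang 166.93
side board y [ 7.8 79.1] z 32.5 1154 x [-24.2  28.9]
tab 92 [[-53.8 -13.6  46.9]
 [-46.8   6.1  57.2]]
```

View pics/s5.png

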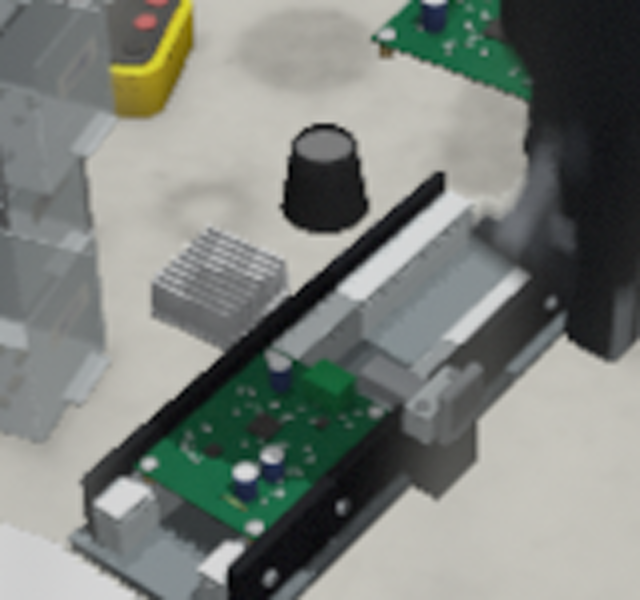

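The picture shows the bolt nose in behind the board at (385,370), its tab up against the housing at (460,395), and the board seated flat. The loose things haven't moved.

```bash
python3 -c "
from station import bot
print(bot.hand_in())"
```

```text
the job is handed in; nothing more can be done
None
```

The board is seated in the notches: it dropped 4.5 mm and sits flat. The bolt is pushed in to its stop behind it, the loose things around the nest were left alone, and the job was handed in at about 14 s.

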